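# Count three nuts out of the drum feeder

## Robot

A 6-joint arm with a two-finger parallel gripper is mounted at the origin on the work surface. World frame = base frame: x ahead of the robot, y to its left, z up, the work surface at z = 0. Lengths are in m, angles in rad, forces in N, time in s.
With the tool pointing down it reaches from about 0.425 to 0.95 m from the base axis. Payload 3.5 kg.
Tool frame: the origin (TCP) lies at the very end of the fingers, on their centre line; the grasp point (between the pads) lies behind it (ctrl.grasp_offset is the z of the grasp point in the tool frame, in m); z points along the fingers, x is the direction in which the jaws open and shut, and the axes are right-handed (so a half turn about z gives the same grasp; the last joint's range is limited). The gripper opens to 85 mm and grips with 20 to 120 N. Pads are 22 mm wide; open, the fingers measure 114 mm over their backs; the gripper's body (76 mm by 85 mm) begins 54 mm behind the grasp point. The pads swing forward as they close: fully open they stand 13 mm farther back than shut.
Start: joints at [1.187, 0.286, 1.577, -0, 1.279, -0.15], TCP at [0.156, 0.657, 0.21] pointing down, gripper open.
Joint ranges: [-2.77, 2.77], [-0.9, 2.22], [0.21, 2.48], [-1.53, 4.67], [0.24, 2.81], [-2.84, 2.84]. Speed limits (rad/s): [2.79, 2.79, 3.14, 3.14, 3.14, 3.14].

## Interface

Orientations are given as a unit quaternion [x, y, z, w].
In Python, from plant import ctrl gives the robot as it stands.
- The arm moves only by the shell command python3 -m jog 'ROWS' [FORCE]. ROWS is JSON, a list of rows, each an object with "grip": the closure, from 0 (fully open) to 1 (shut); "xyz": the shift along the tool's x, y, z in m, a list of three; "dr": the turn, a rotation vector about the tool's x, y, z in rad, a list of three. A call has 1 to 12 rows; each row is the pose to reach, as a shift and turn from the pose commanded when the call began, along the tool's axes at that moment; what a row does not reach only later rows make up. A row lasts 1/12 s, in which the tool goes at most 41.7 mm and 7.16 degrees, less where a joint would pass 70% of its speed; a pose out of reach is approached as far as the arm can. A call with a gripper value outside its range is refused whole. The fingers move at their own pace and stop on an object; FORCE is the grip in N (left out, the last holds). Time passes only in rows, so rows that repeat a pose let the fingers close. It gives the time, the measured TCP pose, the force and the opening at its end, in the units of the state.
- ctrl.get_state(): the state, without advancing time (a new reading comes with each control period).
- ctrl.read_camera(name): name is "side" or "top" or "wrist"; returns the picture (480x640x3 uint8, red, green, blue); there is no depth.
- ctrl.get_calibration(name): a dict with "mtx" (3x3 intrinsics, pixels), "k1" (the pictures are not rectified: a ray, as slopes to the right and down, at radius r is drawn at 1 + k1 r^2 times it, then the intrinsics apply), "R" (3x3) and "t" (3): a world point X has camera coordinates R X + t; the wrist camera has in their place "hand_eye" (4x4, takes a point from camera to tool coordinates, whose origin is the TCP and whose axes are the tool frame's). Camera axes: x right, y down, z forward; pixel columns grow to the right and rows downward; lengths in m; the calibration is good to about 2 mm. A picture is of the moment at which its call begins: read the wrist's pose just before it. get_calibration takes no time and is no camera call.
- ctrl.sign_off(): hands the job in, once; it reports no verdict.
The state is a dict: "time": time; "qpos": joint angles; "dq": joint speeds; "joint_efforts": joint torques, N m; "eef_pos": TCP position; "tcp_rot": TCP orientation; "contact_force": force on the tool from outside, world axes, zero at the start; "wrist_torque": the same for the moment, N m; "opening": opening from 0.0 (shut) to 1.0 (fully open).
Only numpy, scipy, OpenCV 4.12 (cv2) and the standard library are available. Lean on these libraries where they do the work, as an engineer would, in place of code of your own. Each camera call takes 0.05 s, during which the arm holds its last target.

## Task

Turn the feeder drum slowly clockwise (seen from above) by its crank, well under a quarter turn per second, so that the nuts drop one at a time from the opening at its side into the tray. Stop when exactly three nuts are in the tray, with the other two still in the drum, and let go of the crank. Do not touch the nuts, and leave the tray and the things around the feeder where they are.

Things in the scene. Friction and masses are not known exactly. Their poses are not given: they have to be found in the camera images.
- feeder: Fixed bench feeder; origin on the bench below the vertical drum axis. Square steel deck, 250 x 250 mm, top 130 mm above the bench, under the drum. Its one opening is a slot cut in from the middle of the +x edge (x from 50 mm out to the edge, y -30 to +30). A steep chute under the slot lets nuts drop out on that side into the tray.
- drum (a joint): Drum angle (rad): 0 at the start, grows clockwise seen from above; stops at 0 and 5.2. Blue drum, 238 mm across, 35 mm deep, on the deck about the feeder axis, open above and below, eight equal compartments between vanes. Its vanes push the nuts round on the deck; each drops once over the slot. Friction 2 to 6 N at the crank handle; stays where left.
- crank_grip (a point): Half-way up the crank's upright black round handle, 18 mm diameter, 52 mm tall (about 180 to 232 mm above the bench), 65 mm from the drum axis, on a flat steel arm (top at 180 mm) fixed to the drum. The handle goes round with the drum and is a sleeve that spins freely on its own upright axis.
- tray: Open aluminium tray, 160 x 150 mm, 35 mm high, 4 mm walls, origin at the centre of its underside, standing on the bench under the chute, on the +x side of the feeder.
- nut1: Black steel hex nut, 30 mm across flats, 16 mm high, number 1 in the order of dropping; origin at the centre of the face it lies on at the start. It starts flat on the deck, in the compartment that reaches the slot first.
- nut2: Black steel hex nut, 30 mm across flats, 16 mm high, number 2 in the order of dropping; origin at the centre of the face it lies on at the start. It starts flat on the deck, in the compartment next behind nut 1's (45 degrees).
- nut3: Black steel hex nut, 30 mm across flats, 16 mm high, number 3 in the order of dropping; origin at the centre of the face it lies on at the start. It starts flat on the deck, in the compartment next behind nut 2's (45 degrees).
- nut4: Black steel hex nut, 30 mm across flats, 16 mm high, number 4 in the order of dropping; origin at the centre of the face it lies on at the start. It starts flat on the deck, in the compartment next behind nut 3's (45 degrees).
- nut5: Black steel hex nut, 30 mm across flats, 16 mm high, number 5 in the order of dropping; origin at the centre of the face it lies on at the start. It starts flat on the deck, in the compartment next behind nut 4's (45 degrees).
- tube_offcut: Bystander, leave alone: square aluminium tube offcut, 100 x 30 x 30 mm; origin on its underside, near its middle.
- spanner: Bystander, leave alone: steel spanner, 170 mm; origin on its underside, near its middle.
- oil_bottle: Bystander, leave alone: grey bottle, 48 mm across, 120 mm high; origin on its underside, near its middle.
- hammer: Bystander, leave alone: hammer, 300 mm, wooden handle; origin on its underside, near its middle.
- hacksaw: Bystander, leave alone: hacksaw lying flat, about 340 x 140 mm; origin on its underside, near its middle.
Mind the look-alikes: they are no part of the job. Leave any green look-alike of the tray alone.

How it is judged:
By the outcome, as a careful person would: the job done as asked, in the order asked, and still so for the second after the job is handed in, with the robot touching nothing.
It also fails if it takes over 51 s, if anything falls off the work surface, if the arm or the gripper's body presses on something with over 40 N, if the wrist force passes 120 N, or if a joint passes its speed limit or range.

## Working session

There is one attempt and no reset: what is moved stays moved. The work goes in short steps, Python scripts to look and compute and a shell command to move; the robot and the scene stay as the last step left them, time stands still between calls to the robot, and variables do not carry over. Pictures are saved under pics/ and viewed, and the job is handed in when it is done.

```bash
mkdir -p pics; ls
python3 - <<'E'
from plant import ctrl
import cv2
print(ctrl.get_state()); print(ctrl.grasp_offset)
for n in("side","top","wrist"):
    c=ctrl.get_calibration(n); print(n,c)
    cv2.imwrite(f"pics/{n}0.png",ctrl.read_camera(n)[:,:,::-1])
E
```

```text
pics
{'time': 0.0, 'qpos': array([ 1.18697493e+00,  2.87185370e-01,  1.57816414e+00, -1.95474144e-05,
        1.27856393e+00, -1.50002154e-01]), 'dq': array([ 0.00094211,  0.00083113, -0.00177932,  0.00019731,  0.00079974,
       -0.00197714]), 'joint_efforts': array([-7.52223150e-04, -4.05984879e+01, -2.92622602e+01, -2.36580499e-04,
        5.91529024e-03,  2.25872888e-06]), 'eef_pos': array([0.15610921, 0.65598839, 0.20864104]), 'tcp_rot': array([ 7.84757085e-01,  6.19802365e-01, -1.00324305e-03,  5.83175877e-04]), 'contact_force': array([-0.24063208, -0.10306905,  0.32387524]), 'wrist_torque': array([-0.02098647,  0.03670651,  0.00077193]), 'opening': 0.9996719803688205}
-0.0187
side {'mtx': array([[438.25549423,   0.        , 318.72370423],
       [  0.        , 438.25549423, 244.56532322],
       [  0.        ,   0.        ,   1.        ]]), 'k1': 0.017799521373466506, 'R': array([[-0.866177  , -0.49966009, -0.00878581],
       [-0.373145  ,  0.65835349, -0.6537075 ],
       [ 0.33241572, -0.56294802, -0.75669632]]), 't': array([0.44637625, 0.2869874 , 1.01618814])}
top {'mtx':
[... 234 characters left out ...]
],
       [-0.97154726,  0.10486821, -0.21236427],
       [ 0.21162088, -0.01829497, -0.97718059]]), 't': array([0.02925735, 0.55687049, 1.39396342])}
wrist {'mtx': array([[377.5028647 ,   0.        , 315.51043446],
       [  0.        , 377.5028647 , 237.96737735],
       [  0.        ,   0.        ,   1.        ]]), 'k1': 0.01767346265200937, 'hand_eye': array([[ 9.99999853e-01, -5.41424796e-04, -4.24744119e-05,
         1.84736153e-05],
       [ 5.25595578e-04,  9.45136081e-01,  3.26676465e-01,
        -8.47920063e-02],
       [-1.36726639e-04, -3.26676440e-01,  9.45136226e-01,
        -1.63782426e-01],
       [ 0.00000000e+00,  0.00000000e+00,  0.00000000e+00,
         1.00000000e+00]])}
```

View pics/top0.png

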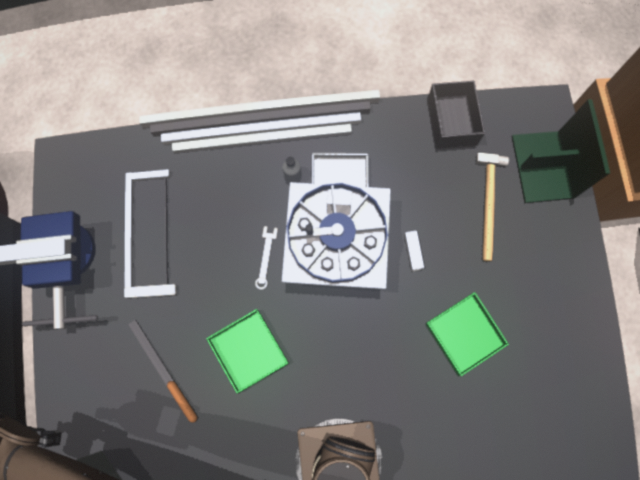

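View pics/side0.png

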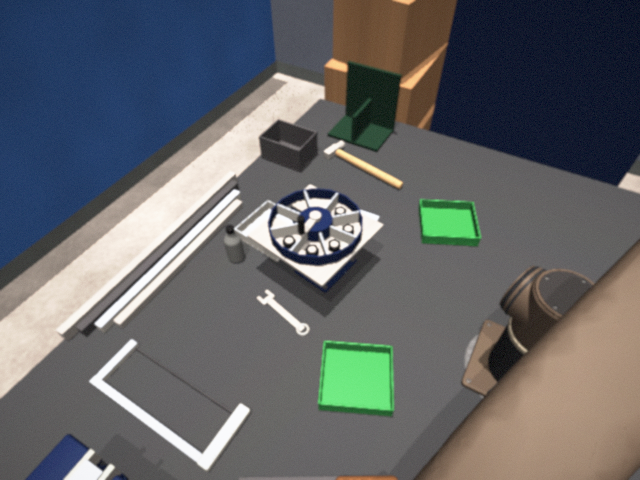

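View pics/wrist0.png

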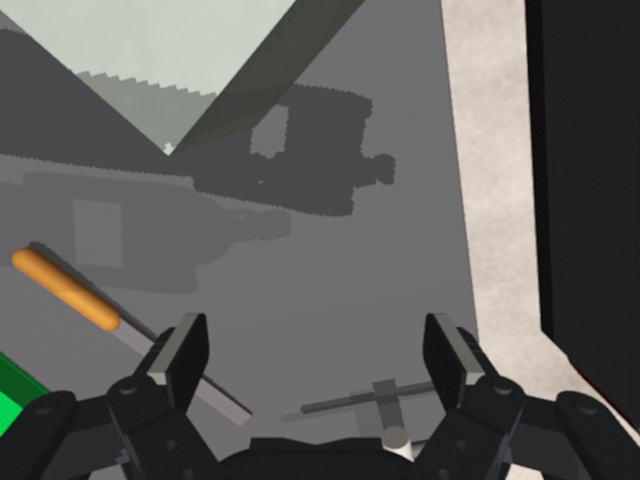

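```bash
cat > h.py <<'E'
import numpy as np,cv2
from plant import ctrl
from scipy.spatial.transform import Rotation as Ro
def undist(c,uv):
    K=c["mtx"]; d=np.array([c["k1"],0,0,0,0.])
    return cv2.undistortPoints(np.array([[uv]],float),K,d)[0,0]
def ray(name,uv,pose=None):
    c=ctrl.get_calibration(name); p=np.append(undist(c,uv),1)
    if name=="wrist":
        H=c["hand_eye"]; R=Ro.from_quat(pose[1]).as_matrix()
        return R@H[:3,3]+pose[0], R@H[:3,:3]@p
    return -c["R"].T@c["t"], c["R"].T@p
def onz(name,uv,z,pose=None):
    o,d=ray(name,uv,pose); return o+d*(z-o[2])/d[2]
def proj(name,X,pose=None):
    c=ctrl.get_calibration(name)
    if name=="wrist":
        H=c["hand_eye"]; R=Ro.from_quat(pose[1]).as_matrix()
        X=R.T@(np.array(X)-pose[0]); q=H[:3,:3].T@(X-H[:3,3])
    else: q=c["R"]@np.array(X)+c["t"]
    s=q[:2]/q[2]; s=s*(1+c["k1"]*(s@s)); return c["mtx"][:2,:2]@s+c["mtx"][:2,2]
def two(uv1,uv2,n1="top",n2="side"):
    o1,d1=ray(n1,uv1);o2,d2=ray(n2,uv2)
    s=np.linalg.lstsq(np.c_[d1,-d2],o2-o1,rcond=None)[0]
    a=o1+d1*s[0];b=o2+d2*s[1];return (a+b)/2,np.linalg.norm(a-b)
E
python3 - <<'E'
import cv2
a=cv2.imread("pics/top0.png")[140:300,250:420];cv2.imwrite("pics/topc.png",cv2.resize(a,None,fx=4.5,fy=3.7 if 0 else 3.75,interpolation=cv2.INTER_CUBIC))
a=cv2.imread("pics/side0.png")[170:300,220:400];cv2.imwrite("pics/sidec.png",cv2.resize(a,None,fx=4,fy=4,interpolation=cv2.INTER_CUBIC))
E
```

```text
(no output)
```

View pics/topc.png

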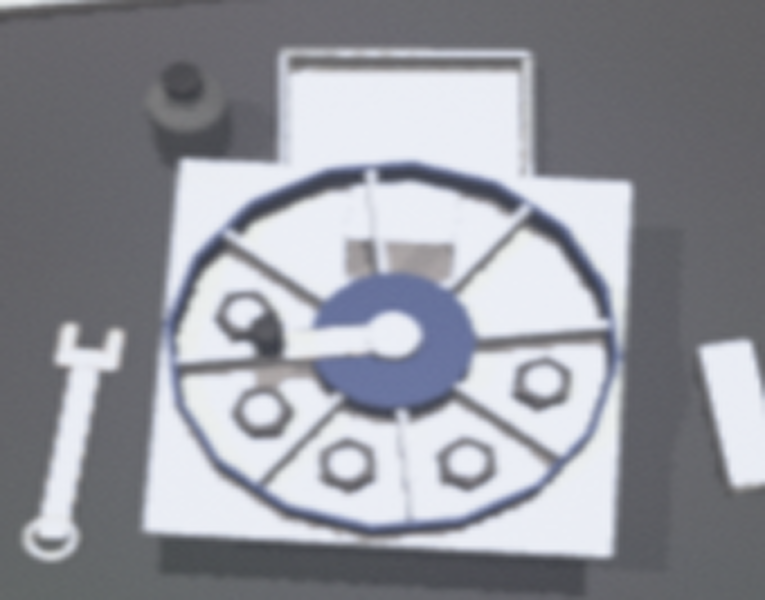

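View pics/sidec.png

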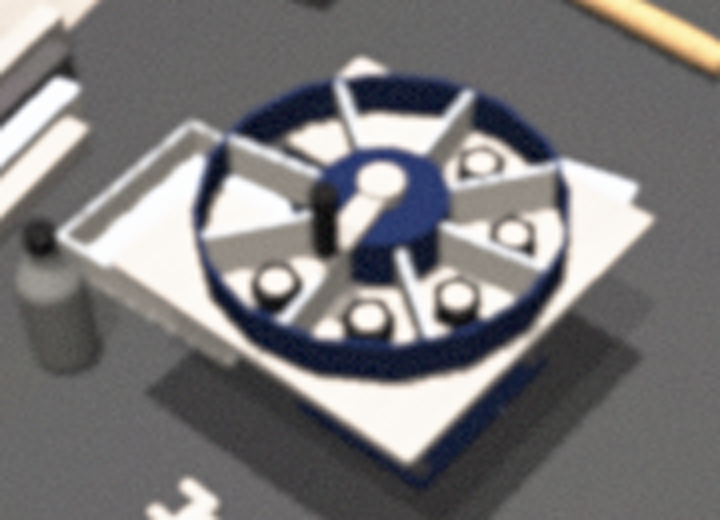

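Run:
```python
from h import *
f=lambda u,v:(250+u/4.5,140+v/3.75)
g=lambda u,v:(220+u/4,170+v/4)
C=[onz("top",f(*p),.13) for p in[(180,158),(632,182),(612,556),(143,528)]]
for c in C:print(c.round(4))
c=np.mean(C,0);print("centre",c,np.linalg.norm(C[0]-C[1]),np.linalg.norm(C[1]-C[2]))
e=C[0]-C[3];print("x yaw",np.degrees(np.arctan2(e[1],e[0])));e=C[1]-C[2];print(np.degrees(np.arctan2(e[1],e[0])))
hb=onz("side",g(323,187),.232);print("handle top side",hb)
# side: handle bottom
print("handle bot side",onz("side",g(327,250),.180)); print(two(f(265,318),g(323,187)))
print("handle top top",onz("top",f(262,320),.232)); print("handle bot", onz("top",f(268,352),.18))
for n,p in enumerate([(243,315),(263,412),(349,465),(467,464),(543,384)]):
    X=onz("top",f(*p),.147);d=X-c;print(n+1,X.round(4),np.hypot(*d[:2]),np.degrees(np.arctan2(d[1],d[0])))
for p in [(230,234),(180,369),(372,172),(528,207)]:
    X=onz("top",f(*p),.166);d=X-c;print("vane",X.round(4),np.hypot(*d[:2]),np.degrees(np.arctan2(d[1],d[0])))
print(onz("top",f(393,334),.18))
```

```text
[0.701  0.0465 0.13  ]
[ 0.6576 -0.2008  0.13  ]
[ 0.411  -0.1576  0.13  ]
[0.4558 0.0891 0.13  ]
centre [ 0.55633723 -0.05569758  0.13      ] 0.2511164227102438 0.25030905867742675
x yaw -9.854495109283398
-9.929720251561735
handle top side [0.55501101 0.01078616 0.232     ]
handle bot side [0.55362482 0.01239894 0.18      ]
(array([0.5594262 , 0.00855858, 0.22883497]), np.float64(0.005144488123624304))
handle top top [0.56006331 0.01100445 0.232     ]
handle bot [0.55211436 0.01055214 0.18      ]
1 [0.5856 0.0219 0.147 ] 0.08290083920949176 69.29986554640496
2 [0.5209 0.0175 0.147 ] 0.0813047303170408 115.80936170949836
3 [ 0.4819 -0.0244  0.147 ] 0.08078879280037359 157.18887322875108
4 [ 0.4758 -0.0866  0.147 ] 0.08627176493817147 -159.01092929786623
5 [ 0.5231 -0.133   0.147 ] 0.08417866838122047 -113.25828995961152
vane [0.635  0.0232 0.166 ] 0.11138013847573532 45.10062267683338
vane [0.5494 0.058  0.166 ] 0.11391055090014165 93.49956429023456
vane [ 0.6682 -0.0569  0.166 ] 0.11188384291005474 -0.6078284754493256
vane [ 0.6358 -0.1376  0.166 ] 0.11411695510130303 -45.863779669772725
[ 0.55662997 -0.05566052  0.18      ]
```

```bash
cat >> h.py <<'E'
def go(xyz,yaw_deg):
    s=ctrl.get_state(); R=Ro.from_quat(s["tcp_rot"])
    d=R.inv().apply(np.array(xyz)-s["eef_pos"])
    y=np.radians(yaw_deg); T=Ro.from_matrix(np.array([[np.cos(y),np.sin(y),0],[np.sin(y),-np.cos(y),0],[0,0,-1]]))
    print("t",round(s["time"],2),"xyz",d.round(4),"dr",(R.inv()*T).as_rotvec().round(4),"F",s["contact_force"].round(1),"open",round(s["opening"],3),"pos",s["eef_pos"].round(4),"q",s["qpos"].round(2))
E
python3 -c "
from h import *
go([.5555,.0095,.30],22)"
```

```text
t 0.15 xyz [-0.5367  0.5383 -0.0903] dr [6.00e-04 1.90e-03 9.53e-01] F [ 0.4  0.5 -0.1] open 0.997 pos [0.1561 0.6561 0.2089] q [ 1.19  0.29  1.58  0.    1.28 -0.15]
```

```bash
python3 -m jog '[{"grip":0,"xyz":[0,0,-0.04],"dr":[0,0,0]},{"grip":0,"xyz":[-0.02,0.02,-0.09],"dr":[0,0,0.1]},{"grip":0,"xyz":[-0.05,0.05,-0.09],"dr":[0,0,0.2]},{"grip":0,"xyz":[-0.075,0.075,-0.09],"dr":[0,0,0.3]},{"grip":0,"xyz":[-0.1,0.1,-0.09],"dr":[0,0,0.4]},{"grip":0,"xyz":[-0.125,0.125,-0.09],"dr":[0,0,0.5]},{"grip":0,"xyz":[-0.15,0.15,-0.09],"dr":[0,0,0.6]},{"grip":0,"xyz":[-0.175,0.175,-0.09],"dr":[0,0,0.7]},{"grip":0,"xyz":[-0.2,0.2,-0.09],"dr":[0,0,0.8]},{"grip":0,"xyz":[-0.225,0.225,-0.09],"dr":[0,0,0.9]},{"grip":0,"xyz":[-0.25,0.25,-0.09],"dr":[0,0,0.95]},{"grip":0,"xyz":[-0.275,0.275,-0.09],"dr":[0,0,0.95]}]'; python3 -c "
from h import *
go([.5555,.0095,.30],22)"
```

```text
time: 1.15
eef_pos: [0.3605, 0.3238, 0.2998]
tcp_rot: [0.981, 0.192, -0.0, 0.0]
contact_force: [0.2, 0.6, -0.3]
opening: 1.001
t 1.15 xyz [ 6.260e-02  3.645e-01 -2.000e-04] dr [0.     0.0001 0.0015] F [ 0.2  0.6 -0.3] open 1.001 pos [0.3605 0.3238 0.2998] q [ 0.52 -0.2   1.92 -0.    1.42  0.14]
```

```bash
python3 -m jog '[{"grip":0,"xyz":[0.006,0.035,0],"dr":[0,0,0]},{"grip":0,"xyz":[0.012,0.07,0],"dr":[0,0,0]},{"grip":0,"xyz":[0.018,0.105,0],"dr":[0,0,0]},{"grip":0,"xyz":[0.024,0.14,0],"dr":[0,0,0]},{"grip":0,"xyz":[0.03,0.175,0],"dr":[0,0,0]},{"grip":0,"xyz":[0.036,0.21,0],"dr":[0,0,0]},{"grip":0,"xyz":[0.042,0.245,0],"dr":[0,0,0]},{"grip":0,"xyz":[0.048,0.28,0],"dr":[0,0,0]},{"grip":0,"xyz":[0.054,0.315,0],"dr":[0,0,0]},{"grip":0,"xyz":[0.06,0.345,0],"dr":[0,0,0]},{"grip":0,"xyz":[0.062,0.363,0],"dr":[0,0,0]},{"grip":0,"xyz":[0.062,0.363,0],"dr":[0,0,0]}]'; python3 -c "
from h import *
go([.5555,.0095,.30],22)
cv2.imwrite('pics/w1.png',ctrl.read_camera('wrist')[:,:,::-1])
s=ctrl.get_state();P=(s['eef_pos'],s['tcp_rot'])
for z in(.18,.232):print(proj('wrist',[.5555,.0095,z],P))
print(P)"
```

```text
time: 2.15
eef_pos: [0.5556, 0.0094, 0.2991]
tcp_rot: [0.982, 0.19, -0.001, 0.0]
contact_force: [-1.0, 0.5, -0.2]
opening: 0.996
t 2.15 xyz [-0.0001 -0.0001 -0.0009] dr [ 0.0004  0.0014 -0.0011] F [-1.   0.5 -0.2] open 0.996 pos [0.5556 0.0094 0.2991] q [-0.17 -0.03  1.77 -0.    1.41 -0.55]
[316.26487685 224.42979561]
[316.29564459 247.66484864]
(array([0.55480131, 0.01119513, 0.29918122]), array([ 9.81615074e-01,  1.90869389e-01, -7.72063095e-04, -3.54741122e-04]))
```

View pics/w1.png

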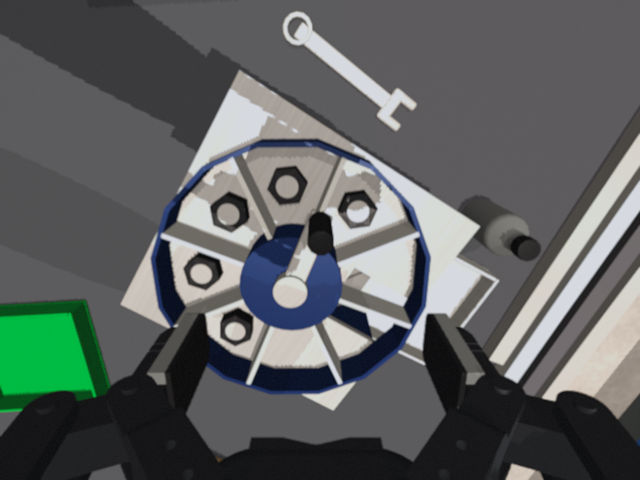

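Run:
```python
from h import *
a=cv2.imread("pics/w1.png")[180:330,220:420];cv2.imwrite("pics/w1c.png",cv2.resize(a,None,fx=4,fy=4,interpolation=cv2.INTER_CUBIC))
```

```text
(no output)
```

View pics/w1c.png

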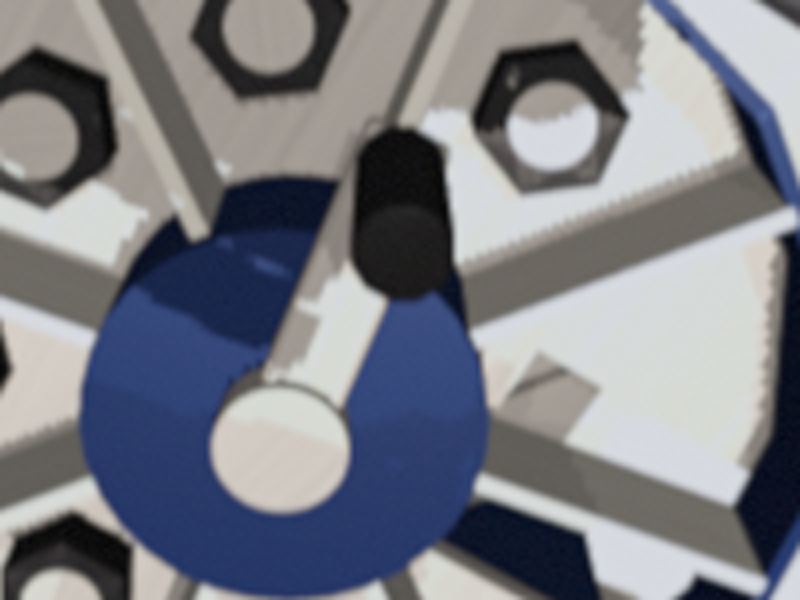

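Run:
```python
from h import *
ps=[]
q=ctrl.get_state(); 
P=(np.array([.5552,.0103,.2991]),q['tcp_rot'])
a=onz("wrist",(320.5,243),.232,P);b=onz("wrist",(290,292),.186,P);print(a,b,a-b,np.hypot(*(a-b)[:2]))
go([a[0],a[1],.19],22)
```

```text
[0.5572082  0.01265738 0.232     ] [ 0.55692491 -0.05111487  0.186     ] [0.00028329 0.06377225 0.046     ] 0.06377288194382108
t 2.2 xyz [ 0.0029 -0.0003  0.1092] dr [-0.001   0.0014  0.0001] F [ 0.5  0.6 -0.2] open 1.004 pos [0.5548 0.0112 0.2992] q [-0.16 -0.03  1.77  0.    1.41 -0.55]
```

```bash
python3 -m jog '[{"grip":0,"xyz":[0.0025,0,0.02],"dr":[0,0,0]},{"grip":0,"xyz":[0.0025,0,0.04],"dr":[0,0,0]},{"grip":0,"xyz":[0.0025,0,0.06],"dr":[0,0,0]},{"grip":0,"xyz":[0.0025,0,0.08],"dr":[0,0,0]},{"grip":0,"xyz":[0.0025,0,0.095],"dr":[0,0,0]},{"grip":0,"xyz":[0.0025,0,0.105],"dr":[0,0,0]},{"grip":0,"xyz":[0.0025,0,0.107],"dr":[0,0,0]},{"grip":0,"xyz":[0.0025,0,0.107],"dr":[0,0,0]}]'; python3 -c "
from h import *
go([.557,.0115,.19],22)
cv2.imwrite('pics/w2.png',ctrl.read_camera('wrist')[:,:,::-1])"
```

```text
time: 2.87
eef_pos: [0.5563, 0.0144, 0.1926]
tcp_rot: [0.981, 0.193, -0.001, -0.0]
contact_force: [-0.2, 0.2, 0.5]
opening: 0.996
t 2.87 xyz [-0.0005  0.0029  0.0026] dr [-0.0007  0.0009  0.0039] F [-0.2  0.2  0.5] open 0.996 pos [0.5563 0.0144 0.1926] q [-0.16  0.04  1.89  0.    1.21 -0.54]
```

View pics/w2.png

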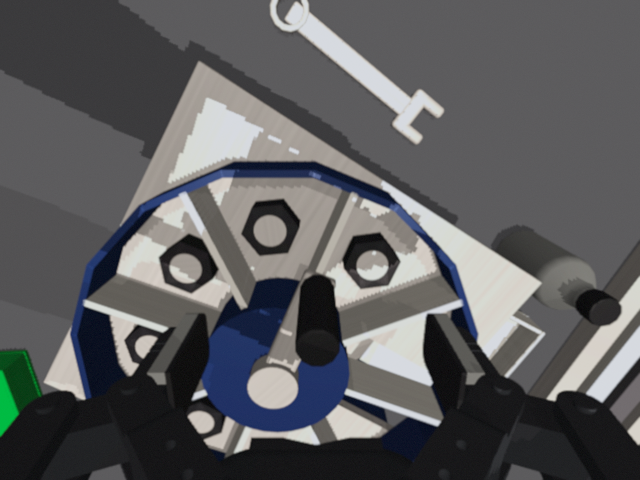

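Run:
```python
from h import *
H=ctrl.get_calibration("wrist")["hand_eye"]
# in tool frame: cap plane z_tool = -(0.232-0.1915)
for uv,z in[((319.5,347),.232),((273,387),.186)]:
    o,d=ray("wrist",uv,(np.zeros(3),[0,0,0,1]));zt=-(z-.1915);print(o+d*(zt-o[2])/d[2])
```

```text
[ 0.00113505  0.00219015 -0.0405    ]
[-0.02370695  0.06020903  0.0055    ]
```

```bash
python3 -m jog '[{"grip":0.3,"xyz":[0.001,0.002,0],"dr":[0,0,0]},{"grip":0.6,"xyz":[0.001,0.002,0],"dr":[0,0,0]},{"grip":1,"xyz":[0.001,0.002,0],"dr":[0,0,0]},{"grip":1,"xyz":[0.001,0.002,0],"dr":[0,0,0]},{"grip":1,"xyz":[0.001,0.002,0],"dr":[0,0,0]},{"grip":1,"xyz":[0.001,0.002,0],"dr":[0,0,0]},{"grip":1,"xyz":[0.001,0.002,0],"dr":[0,0,0]},{"grip":1,"xyz":[0.001,0.002,0],"dr":[0,0,0]}]' 30; python3 -c "
from h import *
go([.557,.0115,.19],22)
t=ctrl.get_state()
for th in np.arange(2,25,2):
    a=np.radians(th);R=.0645;p=np.array([R*np.sin(a),R*(1-np.cos(a))])
    # tangent frame -> tool frame: tool offset
    d=np.radians(23.); print(th,round(a,4),(p[0]*np.cos(d)-p[1]*np.sin(d)).round(4),(p[0]*np.sin(d)+p[1]*np.cos(d)).round(4))
cv2.imwrite('pics/w3.png',ctrl.read_camera('wrist')[:,:,::-1])"
```

```text
time: 3.58
eef_pos: [0.5586, 0.0118, 0.1935]
tcp_rot: [0.981, 0.192, -0.0, 0.0]
contact_force: [-1.2, -1.0, 2.0]
opening: 0.198
t 3.58 xyz [-0.0016 -0.0003  0.0035] dr [0.0006 0.0002 0.0031] F [-1.2 -1.   2. ] open 0.198 pos [0.5586 0.0118 0.1935] q [-0.16  0.05  1.88 -0.    1.21 -0.55]
2 0.0349 0.0021 0.0009
4 0.0698 0.0041 0.0019
6 0.1047 0.0061 0.003
8 0.1396 0.008 0.0041
10 0.1745 0.0099 0.0053
12 0.2094 0.0118 0.0065
14 0.2443 0.0136 0.0079
16 0.2793 0.0154 0.0092
18 0.3142 0.0171 0.0107
20 0.3491 0.0188 0.0122
22 0.384 0.0204 0.0138
24 0.4189 0.022 0.0154
```

View pics/w3.png

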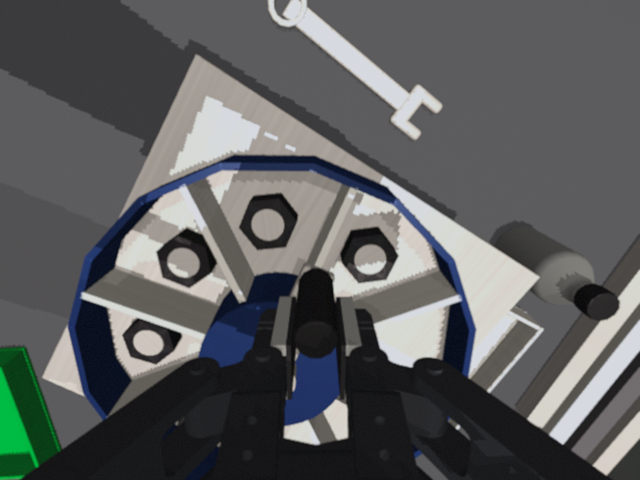

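```bash
python3 -m jog '[{"grip":1,"xyz":[0.0021,0.0009,0],"dr":[0,0,0.0349]},{"grip":1,"xyz":[0.0041,0.0019,0],"dr":[0,0,0.0698]},{"grip":1,"xyz":[0.0061,0.003,0],"dr":[0,0,0.1047]},{"grip":1,"xyz":[0.008,0.0041,0],"dr":[0,0,0.1396]},{"grip":1,"xyz":[0.0099,0.0053,0],"dr":[0,0,0.1745]},{"grip":1,"xyz":[0.0118,0.0065,0],"dr":[0,0,0.2094]},{"grip":1,"xyz":[0.0136,0.0079,0],"dr":[0,0,0.2443]},{"grip":1,"xyz":[0.0154,0.0092,0],"dr":[0,0,0.2793]},{"grip":1,"xyz":[0.0171,0.0107,0],"dr":[0,0,0.3142]},{"grip":1,"xyz":[0.0188,0.0122,0],"dr":[0,0,0.3491]},{"grip":1,"xyz":[0.0204,0.0138,0],"dr":[0,0,0.384]},{"grip":1,"xyz":[0.022,0.0154,0],"dr":[0,0,0.4189]}]'; python3 -c "
from h import *
s=ctrl.get_state();d=s['eef_pos']-[.557,-.0535,0];print(d,np.hypot(d[0],d[1]),np.degrees(np.arctan2(d[1],d[0])),s['qpos'])
cv2.imwrite('pics/w4.png',ctrl.read_camera('wrist')[:,:,::-1])"
```

```text
time: 4.63
eef_pos: [0.5838, 0.0066, 0.1935]
tcp_rot: [1.0, -0.017, -0.002, -0.001]
contact_force: [-4.7, 0.4, 4.7]
opening: 0.195
[0.02676413 0.06014502 0.19348505] 0.0658311668281976 66.01125400485772 [-1.62592505e-01  1.03195438e-01  1.81986229e+00  6.11127942e-04
  1.22179981e+00 -1.29258951e-01]
```

View pics/w4.png

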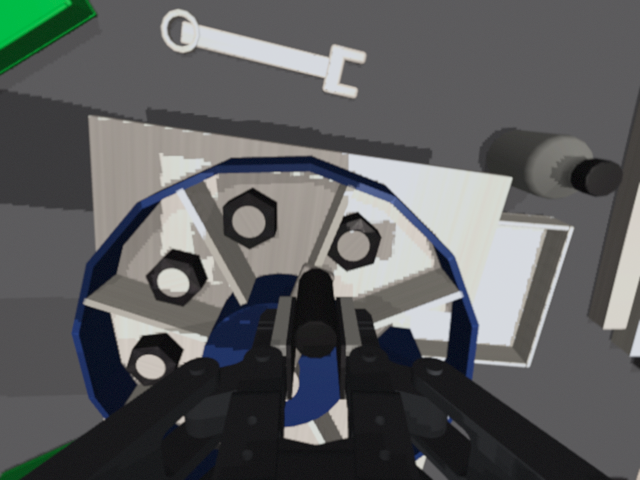

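```bash
python3 -m jog '[{"grip":1,"xyz":[0.0021,0.0009,0],"dr":[0,0,0.0349]},{"grip":1,"xyz":[0.0041,0.0019,0],"dr":[0,0,0.0698]},{"grip":1,"xyz":[0.0061,0.003,0],"dr":[0,0,0.1047]},{"grip":1,"xyz":[0.008,0.0041,0],"dr":[0,0,0.1396]},{"grip":1,"xyz":[0.0099,0.0053,0],"dr":[0,0,0.1745]},{"grip":1,"xyz":[0.0118,0.0065,0],"dr":[0,0,0.2094]},{"grip":1,"xyz":[0.0136,0.0079,0],"dr":[0,0,0.2443]},{"grip":1,"xyz":[0.0154,0.0092,0],"dr":[0,0,0.2793]},{"grip":1,"xyz":[0.0171,0.0107,0],"dr":[0,0,0.3142]},{"grip":1,"xyz":[0.0188,0.0122,0],"dr":[0,0,0.3491]},{"grip":1,"xyz":[0.0204,0.0138,0],"dr":[0,0,0.384]},{"grip":1,"xyz":[0.022,0.0154,0],"dr":[0,0,0.4189]}]'
python3 -m jog '[{"grip":1,"xyz":[0.0021,0.0009,0],"dr":[0,0,0.0349]},{"grip":1,"xyz":[0.0041,0.0019,0],"dr":[0,0,0.0698]},{"grip":1,"xyz":[0.0061,0.003,0],"dr":[0,0,0.1047]},{"grip":1,"xyz":[0.008,0.0041,0],"dr":[0,0,0.1396]},{"grip":1,"xyz":[0.0099,0.0053,0],"dr":[0,0,0.1745]},{"grip":1,"xyz":[0.0118,0.0065,0],"dr":[0,0,0.2094]},{"grip":1,"xyz":[0.0136,0.0079,0],"dr":[0,0,0.2443]},{"grip":1,"xyz":[0.0154,0.0092,0],"dr":[0,0,0.2793]},{"grip":1,"xyz":[0.0171,0.0107,0],"dr":[0,0,0.3142]},{"grip":1,"xyz":[0.0188,0.0122,0],"dr":[0,0,0.3491]},{"grip":1,"xyz":[0.0204,0.0138,0],"dr":[0,0,0.384]},{"grip":1,"xyz":[0.022,0.0154,0],"dr":[0,0,0.4189]}]'
 python3 -c "
from h import *
s=ctrl.get_state();d=s['eef_pos']-[.557,-.0535,0];print(d,np.hypot(d[0],d[1]),np.degrees(np.arctan2(d[1],d[0])),s['qpos'])
cv2.imwrite('pics/w5.png',ctrl.read_camera('wrist')[:,:,::-1])
cv2.imwrite('pics/t5.png',cv2.resize(ctrl.read_camera('top')[120:320,220:440,::-1],None,fx=3,fy=3))"
```

```text
time: 5.68
eef_pos: [0.6057, -0.0085, 0.1935]
tcp_rot: [0.975, -0.224, -0.001, -0.001]
contact_force: [-4.3, 3.7, 4.9]
opening: 0.194
time: 6.68
eef_pos: [0.6199, -0.031, 0.1935]
tcp_rot: [0.907, -0.422, -0.0, -0.003]
contact_force: [-0.1, 5.7, 3.1]
opening: 0.195
[0.06287823 0.02251339 0.19350954] 0.06678715873501517 19.6997751349462 [-0.21553846  0.18107227  1.73274641  0.00551804  1.22716583  0.65327246]
```

View pics/w5.png

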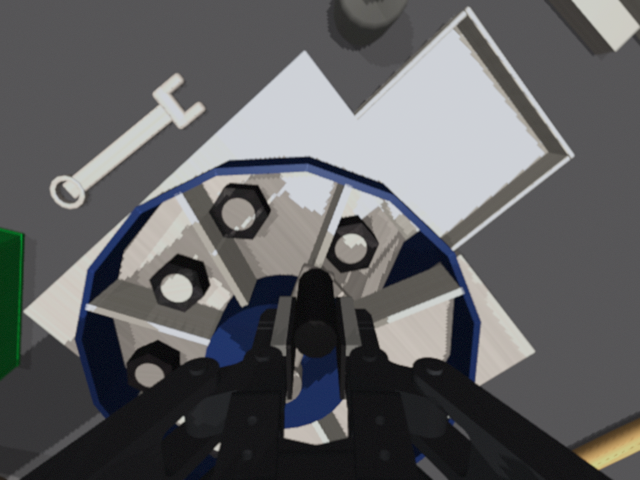

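View pics/t5.png

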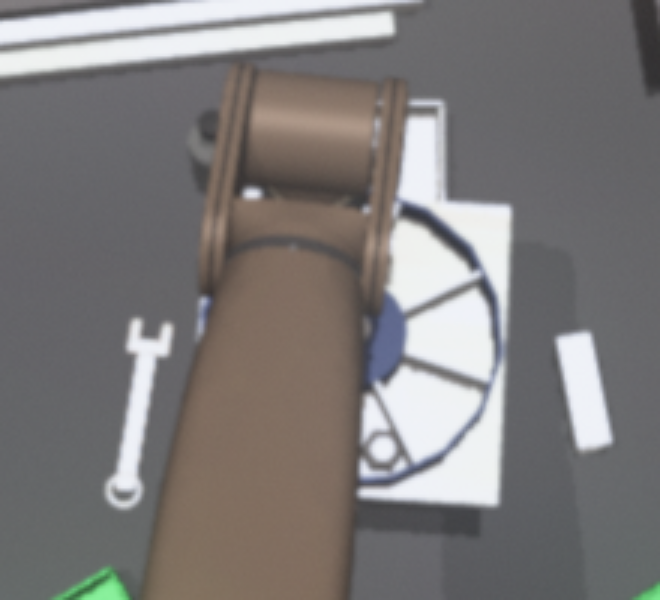

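```bash
python3 -m jog '[{"grip":1,"xyz":[0.0021,0.0009,0],"dr":[0,0,0.0349]},{"grip":1,"xyz":[0.0041,0.0019,0],"dr":[0,0,0.0698]},{"grip":1,"xyz":[0.0061,0.003,0],"dr":[0,0,0.1047]},{"grip":1,"xyz":[0.008,0.0041,0],"dr":[0,0,0.1396]},{"grip":1,"xyz":[0.0099,0.0053,0],"dr":[0,0,0.1745]},{"grip":1,"xyz":[0.0118,0.0065,0],"dr":[0,0,0.2094]},{"grip":1,"xyz":[0.0136,0.0079,0],"dr":[0,0,0.2443]},{"grip":1,"xyz":[0.0154,0.0092,0],"dr":[0,0,0.2793]},{"grip":1,"xyz":[0.0171,0.0107,0],"dr":[0,0,0.3142]},{"grip":1,"xyz":[0.0188,0.0122,0],"dr":[0,0,0.3491]},{"grip":1,"xyz":[0.0204,0.0138,0],"dr":[0,0,0.384]},{"grip":1,"xyz":[0.022,0.0154,0],"dr":[0,0,0.4189]}]'
 python3 -c "
from h import *
s=ctrl.get_state();d=s['eef_pos']-[.557,-.0535,0];print(d,np.hypot(d[0],d[1]),np.degrees(np.arctan2(d[1],d[0])),s['qpos'])
cv2.imwrite('pics/w6.png',ctrl.read_camera('wrist')[:,:,::-1])"
```

```text
time: 7.78
eef_pos: [0.6239, -0.0588, 0.1935]
tcp_rot: [0.799, -0.601, 0.002, -0.003]
contact_force: [5.8, 4.3, 0.8]
opening: 0.196
[ 0.06689546 -0.00525355  0.19353682] 0.06710143344927384 -4.490437745543311 [-0.25741814  0.19129873  1.72089877  0.0043876   1.22383718  1.03019013]
```

View pics/w6.png

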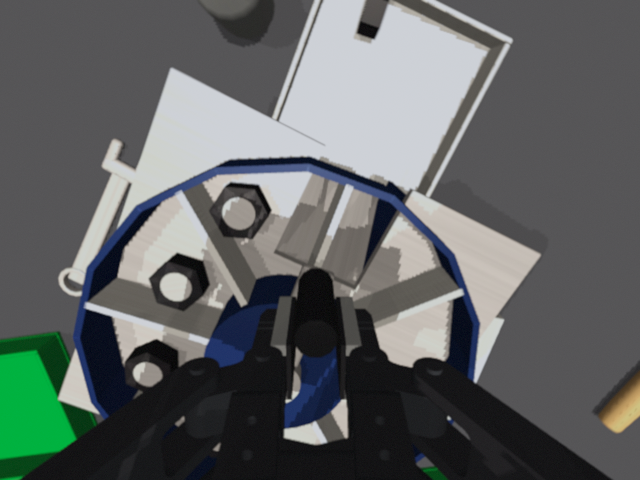

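```bash
python3 -m jog '[{"grip":1,"xyz":[0.0021,0.0009,0],"dr":[0,0,0.0349]},{"grip":1,"xyz":[0.0041,0.0019,0],"dr":[0,0,0.0698]},{"grip":1,"xyz":[0.0061,0.003,0],"dr":[0,0,0.1047]},{"grip":1,"xyz":[0.008,0.0041,0],"dr":[0,0,0.1396]},{"grip":1,"xyz":[0.0099,0.0053,0],"dr":[0,0,0.1745]},{"grip":1,"xyz":[0.0118,0.0065,0],"dr":[0,0,0.2094]},{"grip":1,"xyz":[0.0136,0.0079,0],"dr":[0,0,0.2443]},{"grip":1,"xyz":[0.0154,0.0092,0],"dr":[0,0,0.2793]}]'
 python3 -c "
from h import *
s=ctrl.get_state();d=s['eef_pos']-[.557,-.0535,0];print(d,np.hypot(d[0],d[1]),np.degrees(np.arctan2(d[1],d[0])),s['qpos'])
cv2.imwrite('pics/w7.png',ctrl.read_camera('wrist')[:,:,::-1])"
```

```text
time: 8.5
eef_pos: [0.62, -0.077, 0.1936]
tcp_rot: [0.708, -0.706, 0.003, -0.003]
contact_force: [6.7, 2.1, -0.4]
opening: 0.197
[ 0.06300185 -0.02349242  0.19355117] 0.06723932693684925 -20.449713428412508 [-0.28708012  0.18594454  1.72706723  0.00320214  1.22067674  1.28031657]
```

View pics/w7.png

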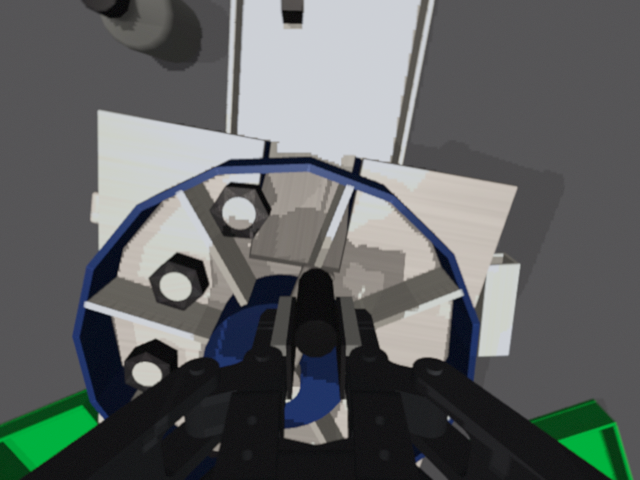

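```bash
python3 -m jog '[{"grip":1,"xyz":[0.0021,0.0009,0],"dr":[0,0,0.0349]},{"grip":1,"xyz":[0.0041,0.0019,0],"dr":[0,0,0.0698]},{"grip":1,"xyz":[0.0061,0.003,0],"dr":[0,0,0.1047]},{"grip":1,"xyz":[0.008,0.0041,0],"dr":[0,0,0.1396]},{"grip":1,"xyz":[0.0099,0.0053,0],"dr":[0,0,0.1745]},{"grip":1,"xyz":[0.0118,0.0065,0],"dr":[0,0,0.2094]},{"grip":1,"xyz":[0.0136,0.0079,0],"dr":[0,0,0.2443]},{"grip":1,"xyz":[0.0154,0.0092,0],"dr":[0,0,0.2793]},{"grip":1,"xyz":[0.0171,0.0107,0],"dr":[0,0,0.3142]},{"grip":1,"xyz":[0.0188,0.0122,0],"dr":[0,0,0.3491]},{"grip":1,"xyz":[0.0204,0.0138,0],"dr":[0,0,0.384]},{"grip":1,"xyz":[0.022,0.0154,0],"dr":[0,0,0.4189]}]'
 python3 -c "
from h import *
s=ctrl.get_state();d=s['eef_pos']-[.557,-.0535,0];print(d,np.hypot(d[0],d[1]),np.degrees(np.arctan2(d[1],d[0])),s['qpos'])
cv2.imwrite('pics/w8.png',ctrl.read_camera('wrist')[:,:,::-1])"
```

```text
time: 9.55
eef_pos: [0.6049, -0.1008, 0.1936]
tcp_rot: [-0.546, 0.838, -0.004, 0.003]
contact_force: [6.7, -0.7, -1.0]
opening: 0.195
[ 0.04785772 -0.04725111  0.19357263] 0.06725346649564704 -44.634564725853096 [-3.30428371e-01  1.60072183e-01  1.75661330e+00  1.74292825e-04
  1.21527381e+00  1.65701533e+00]
```

View pics/w8.png

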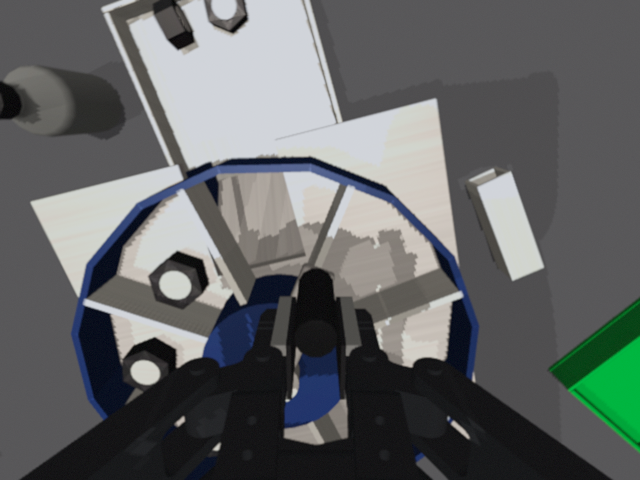

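```bash
python3 -m jog '[{"grip":1,"xyz":[0.0021,0.0009,0],"dr":[0,0,0.0349]},{"grip":1,"xyz":[0.0041,0.0019,0],"dr":[0,0,0.0698]},{"grip":1,"xyz":[0.0061,0.003,0],"dr":[0,0,0.1047]},{"grip":1,"xyz":[0.008,0.0041,0],"dr":[0,0,0.1396]},{"grip":1,"xyz":[0.0099,0.0053,0],"dr":[0,0,0.1745]},{"grip":1,"xyz":[0.0118,0.0065,0],"dr":[0,0,0.2094]},{"grip":1,"xyz":[0.0136,0.0079,0],"dr":[0,0,0.2443]},{"grip":1,"xyz":[0.0154,0.0092,0],"dr":[0,0,0.2793]},{"grip":1,"xyz":[0.0171,0.0107,0],"dr":[0,0,0.3142]},{"grip":1,"xyz":[0.0188,0.0122,0],"dr":[0,0,0.3491]},{"grip":1,"xyz":[0.0204,0.0138,0],"dr":[0,0,0.384]},{"grip":1,"xyz":[0.022,0.0154,0],"dr":[0,0,0.4189]}]'
 python3 -c "
from h import *
s=ctrl.get_state();d=s['eef_pos']-[.557,-.0535,0];print(d,np.hypot(d[0],d[1]),np.degrees(np.arctan2(d[1],d[0])),s['qpos'])
cv2.imwrite('pics/w9.png',ctrl.read_camera('wrist')[:,:,::-1])"
```

```text
time: 10.6
eef_pos: [0.5814, -0.1159, 0.1936]
tcp_rot: [-0.359, 0.933, -0.004, 0.003]
contact_force: [6.4, -4.4, -0.9]
opening: 0.195
[ 0.02443481 -0.0623801   0.1935541 ] 0.06699504660366244 -68.60930209173193 [-0.36662567  0.11592323  1.8058638  -0.00258108  1.21026894  2.04062166]
```

View pics/w9.png

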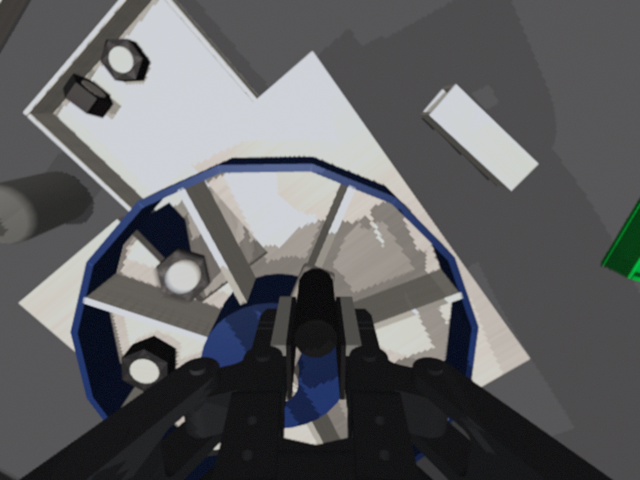

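```bash
python3 -m jog '[{"grip":1,"xyz":[0.0021,0.0009,0],"dr":[0,0,0.0349]},{"grip":1,"xyz":[0.0041,0.0019,0],"dr":[0,0,0.0698]},{"grip":1,"xyz":[0.0061,0.003,0],"dr":[0,0,0.1047]},{"grip":1,"xyz":[0.008,0.0041,0],"dr":[0,0,0.1396]},{"grip":1,"xyz":[0.0099,0.0053,0],"dr":[0,0,0.1745]},{"grip":1,"xyz":[0.0118,0.0065,0],"dr":[0,0,0.2094]},{"grip":1,"xyz":[0.0118,0.0065,0],"dr":[0,0,0.2094]},{"grip":1,"xyz":[0.0118,0.0065,0],"dr":[0,0,0.2094]},{"grip":1,"xyz":[0.0118,0.0065,0],"dr":[0,0,0.2094]},{"grip":1,"xyz":[0.0118,0.0065,0],"dr":[0,0,0.2094]}]'
 python3 -c "
from h import *
s=ctrl.get_state();d=s['eef_pos']-[.557,-.0535,0];print(d,np.hypot(d[0],d[1]),np.degrees(np.arctan2(d[1],d[0])),s['qpos'])
cv2.imwrite('pics/w10.png',ctrl.read_camera('wrist')[:,:,::-1])"
```

```text
time: 11.48
eef_pos: [0.5671, -0.1195, 0.1935]
tcp_rot: [-0.261, 0.965, -0.004, 0.001]
contact_force: [2.1, -6.1, 0.5]
opening: 0.193
[ 0.01009335 -0.06602321  0.19351103] 0.06679027297085989 -81.3081607470793 [-0.38052863  0.08856538  1.83562701 -0.00493009  1.21095321  2.2351188 ]
```

View pics/w10.png

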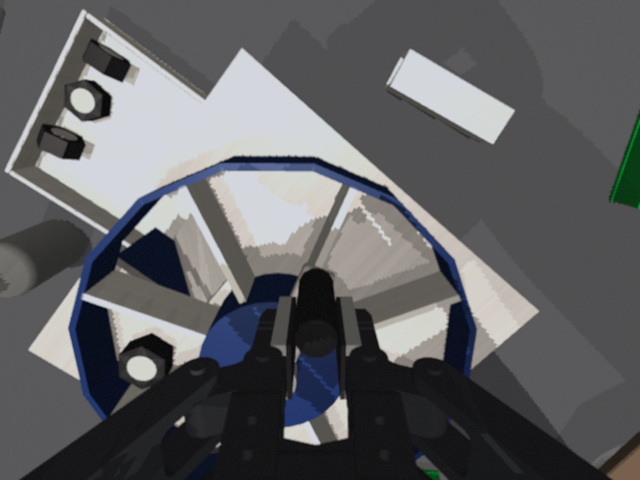

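```bash
python3 -m jog '[{"grip":0.6,"xyz":[0,0,0],"dr":[0,0,0]},{"grip":0.4,"xyz":[0,0,0],"dr":[0,0,0]},{"grip":0.2,"xyz":[0,0,0],"dr":[0,0,0]},{"grip":0.1,"xyz":[0,0,0],"dr":[0,0,0]},{"grip":0.1,"xyz":[0,0,-0.005],"dr":[0,0,0]},{"grip":0.1,"xyz":[0,0,-0.015],"dr":[0,0,0]},{"grip":0.1,"xyz":[0,0,-0.03],"dr":[0,0,0]},{"grip":0.1,"xyz":[0,0,-0.05],"dr":[0,0,0]},{"grip":0.1,"xyz":[0,0,-0.075],"dr":[0,0,0]},{"grip":0.1,"xyz":[0,0,-0.1],"dr":[0,0,0]},{"grip":0.1,"xyz":[0,0,-0.125],"dr":[0,0,0]},{"grip":0.1,"xyz":[0,0,-0.13],"dr":[0,0,0]}]'
python3 -c "
from h import *
go([.4,0.3,.32],0)
cv2.imwrite('pics/w11.png',ctrl.read_camera('wrist')[:,:,::-1])
cv2.imwrite('pics/s11.png',ctrl.read_camera('side')[:,:,::-1])"
```

```text
time: 12.53
eef_pos: [0.5677, -0.1171, 0.3301]
tcp_rot: [-0.26, 0.965, -0.003, 0.004]
contact_force: [0.9, -0.8, 1.2]
opening: 0.901
t 12.53 xyz [-0.0647  0.4449  0.0069] dr [-0.0114 -0.0084 -2.6147] F [ 0.9 -0.8  1.2] open 0.901 pos [ 0.5677 -0.1171  0.3301] q [-0.38  0.    1.68  0.    1.45  2.24]
```

View pics/w11.png

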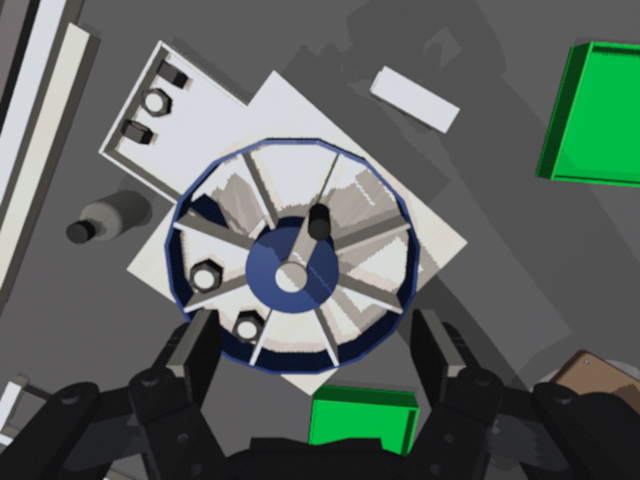

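View pics/s11.png

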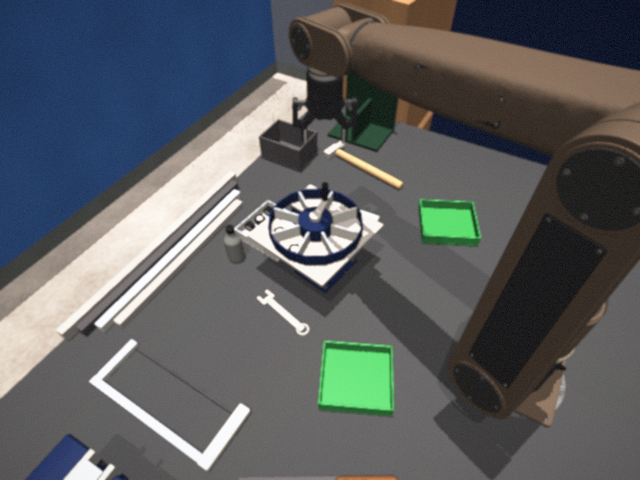

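```bash
python3 -m jog '[{"grip":0.1,"xyz":[0,0,0],"dr":[0,0,0]},{"grip":0.1,"xyz":[0,0,0],"dr":[0,0,0]},{"grip":0.1,"xyz":[0,0,0],"dr":[0,0,0]},{"grip":0.1,"xyz":[0,0,0],"dr":[0,0,0]},{"grip":0.1,"xyz":[0,0,0],"dr":[0,0,0]},{"grip":0.1,"xyz":[0,0,0],"dr":[0,0,0]}]'
python3 -c "
from h import *
a=cv2.imread('pics/w11.png');b=ctrl.read_camera('wrist')[:,:,::-1];print(np.abs(a.astype(int)-b).max(2)[40:360,100:430].mean())
print(ctrl.sign_off())"
```

```text
time: 13.13
eef_pos: [0.5656, -0.1165, 0.3223]
tcp_rot: [-0.26, 0.966, 0.0, -0.0]
contact_force: [0.4, -0.7, -0.1]
opening: 0.899
19.769744318181818
the job is handed in; nothing more can be done
None
```

The job is done and handed in at about 13 s. I gripped the crank handle, turned the drum about 170° clockwise at roughly 24°/s, then let go and lifted clear.

- **Nuts:** The last pictures show three nuts in the aluminium tray, two of them standing on edge, and the other two still in their drum compartments on the deck.
- **Surroundings:** The tray and the things around the feeder that the pictures show looked unmoved, judged by eye only. I did not measure their poses again.
- **Forces:** The readings I took while turning stayed under about 8 N. They read near zero after I let go.
- **Check that disagreed:** My last stillness check compared two wrist pictures and showed a clear difference. The arm was still settling about 8 mm in height between them, so that check neither proves nor disproves that the scene was still. I handed in without viewing the second picture.

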